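# Take the spent wound filter out of its housing

## Task

The clamp is already off the blue filter housing: lift its bell cover straight up, clear of the filter inside without knocking it, and set the cover down gently on its rim, wholly on the light-blue mat. Then draw the spent string-wound cartridge straight up off the standpipe without forcing it, and stand it gently upright in the empty end of the white waste tray. Leave the green housing shut, and do not disturb the old cartridge in the tray or anything else on the bench.

Things in the scene. Friction and masses are not known exactly. Their poses are not given: they have to be found in the camera images.
- housing_blue: fixed foot of the blue filter housing: blue plate 100 mm (its x) by 130 mm (its y), 8 mm thick; round steel flange 92 mm across, top 36 mm above the table; on it a centring spigot 70 mm across, top at 42 mm. Short ports stick out along its y to 72 mm from the centre, 19 mm high. Origin: centre of the plate's underside, at table height; z up.
- standpipe_tip (a point): top of the blue housing's upright steel standpipe, 20 mm across, on the housing's axis, 100 mm above the table (58 mm above the spigot).
- cover: loose steel bell cover of the blue housing (blue band), 0.3 to 0.6 kg, unclamped; starts standing on the flange, over the cartridge. Origin: centre of its rim's underside, z up. Rim 92 mm across, 6 mm high; wall 82 mm across outside, 76 mm inside; hollow 85 mm deep. Bevelled top 89 mm above the rim, 56 mm across there.
- knob_top (a point): centre of the top of the cover's black round vent knob: 30 mm across, 26 mm high, on the cover's axis, top 121 mm above the rim's underside; under it a 6 mm high neck 18 mm across.
- cartridge: spent tan-brown string-wound filter cartridge: ring 56 mm across, 65 mm high, bore 26 mm, 0.1 to 0.2 kg. Starts hidden inside the cover, loose on the standpipe, standing on the spigot (underside 42 mm, top 107 mm above the table). Origin: centre of its underside, z up along its bore.
- mat: clean light-blue rubber mat, 190 mm square, 3 mm thick, fixed flat on the table. Origin: centre of its underside; z up.
- tray: white plastic waste tray, fixed, 140 mm (its x) by 240 mm (its y), walls 30 mm high and 4 mm thick, floor 4 mm thick. One earlier cartridge stands in its +y half, the -y half is empty. Origin: centre of its underside; z up.
- old_cartridge: dark brown earlier cartridge of the same size, standing loose in the tray. Origin: centre of its underside.
- housing_green: second filter housing of the same kind, green plate and green band, still clamped shut and fixed; foot and cover sized like the blue one's, knob top 157 mm above the table, clamp ring 105 mm across. Origin: centre of the plate's underside.
- clamp: the blue housing's clamp, a loose open steel ring with a brass wing nut, lying flat on the table, about 130 mm long and 14 mm high. Origin: centre of the ring, underside.
- new_cartridge: fresh white cartridge of the same size standing on the table. Origin: centre of its underside.
- beaker: clear plastic beaker, 68 mm across, 85 mm high, standing. Origin: centre of its underside.
- yellow_cap: yellow canister cap, 70 mm across, 20 mm high, lying open side up. Origin: centre of its underside.
- pen: blue-green pen, 120 mm long, 9 mm thick, lying on the table along its x. Origin: its middle, underside.
There are look-alikes about, which are no part of the job. What is shaped like the cover but pink is not meant.

How it is judged:
By the outcome, as a careful person would: the job done as asked, in the order asked, and still so for the second after the job is handed in, with the robot touching nothing.
It also fails if it takes over 67 s, if anything falls off the work surface, if the arm or the gripper's body presses on something with over 40 N, if the wrist force passes 120 N, or if a joint passes its speed limit or range.

## Robot

A 7-joint arm with a two-finger parallel gripper is mounted at the origin on the work surface. World frame = base frame: x ahead of the robot, y to its left, z up, the work surface at z = 0. Lengths are in mm, angles in rad, forces in N, time in s.
With the tool pointing down it reaches from about 400 to 750 mm from the base axis. Payload 19.5 kg.
Tool frame: the origin (TCP) lies on the centre line of the jaws, within the pads' length; the fingertips stand 8 mm ahead of it and the grasp point (between the pads) lies 11 mm behind it; z points along the fingers, y is the line along which they close (so a half turn about z gives the same grasp; the last joint's range is limited). The gripper opens to 85 mm and grips with 20 to 120 N. Pads are 22 mm wide; open, the fingers measure 114 mm over their backs; the gripper's body (76 mm by 85 mm) begins 54 mm behind the grasp point. The pads swing forward as they close: fully open they stand 13 mm farther back than shut.
Start: joints at [-1.208, 0.707, -0.028, 1.485, 0.022, 0.951, -0.075], TCP at [226.441, 528.508, 239.268] pointing down, gripper open.
Joint ranges: [-2.71, 2.71], [-0.32, 2.16], [-1.57, 1.52], [0, 2.45], [-1.46, 4.6], [0, 2.02], [-2.83, 2.83]. Speed limits (rad/s): [1.89, 1.89, 2.57, 2.57, 3.01, 3.01, 3.01].

## Interface

Orientations are given as a unit quaternion [w, x, y, z].
In Python, from cell import bot, cams, job gives the robot as it stands.
- The arm moves only by the tool jog_arm, never from a script. Its argument "series" is a list of rows, each a list of 3 entries, a list of its own where there are three numbers: the turn, a rotation vector about the world's x, y, z in rad, then the shift along the world's x, y, z in m, then the opening, from 0 (shut) to 1 (fully open). A call has 1 to 8 rows; each row shifts and turns the commanded pose from where the row before left it; what a row does not reach is not made up. A row lasts 1/12 s, in which the tool goes at most 41.7 mm and 7.16 degrees, less where a joint would pass 70% of its speed; a pose out of reach is approached as far as the arm can. A call is refused whole if a number of a shift passes 0.0417 or a number of a turn 0.125, either way. A call with a gripper value outside its range is refused whole. The fingers move at their own pace and stop on an object; "squeeze" is the grip in N (left out, the last holds). Time passes only in rows, so rows that do not move let the fingers close. It gives the time, the measured TCP pose, the force, the opening and the grip force at its end, in the units of the state.
- bot.state(): the state, without advancing time (a new reading comes with each control period).
- cams.snapshot(name): name is "side" or "top" or "wrist"; returns a dict with "img" (384x512x3 uint8, blue, green, red), "K" (3x3 intrinsics, pixels), "pose" (4x4, takes a point from camera to world coordinates). Camera axes: x right, y up, looking along -z (the intrinsics and any distortion apply to the point x, -y, -z); pixel columns grow to the right and rows downward; lengths in mm; the calibration is good to about 2 mm. A picture is of the moment at which its call begins. There is no depth.
- job.sign_off(): hands the job in; it is judged then, once.
The state is a dict: "clock": time; "q": joint angles; "qd": joint speeds; "joint_efforts": joint torques, N m; "position": TCP position; "tool_rot": TCP orientation; "force": force on the tool from outside, world axes, zero at the start; "moment": the same for the moment, N m; "width": finger opening in mm; "gripper_force": force on a finger pad.
Only numpy, scipy, OpenCV 4.12 (cv2) and the standard library are available. Lean on these libraries where they do the work, as an engineer would, in place of code of your own. Each camera call takes 0.05 s, during which the arm holds its last target. There are 200 camera calls.

## Working session

There is one attempt and no reset: what is moved stays moved. The work goes in short steps, Python scripts to look and compute and a tool call to move; the robot and the scene stay as the last step left them, time stands still between calls to the robot, and variables do not carry over. Pictures are saved under pics/ and viewed, at most 10 in all, crops included, and the job is handed in when it is done.

Besides the shell and the picture viewer there is one more tool, called by a JSON object that holds its "fn" and its "kwargs", one argument or row to a line. jog_arm: Moves the arm, as the interface text tells. Its arguments: {"type":"object","properties":{"series":{"type":"array"},"squeeze":{"type":"number"}},"required":["series"]}

```bash
mkdir -p pics; ls; python3 - <<'E'
from cell import bot,cams,job
import cv2,numpy as np
print(bot.state())
for n in ("top","side"):
    s=cams.snapshot(n); cv2.imwrite(f"pics/{n}0.png",s["img"]); print(n,s["K"].tolist(),np.round(s["pose"],4).tolist(),[k for k in s])
E
```

```text
pics
{'clock': 0.0, 'q': array([-1.20769133,  0.70710242, -0.02761729,  1.4849712 ,  0.02203493,
        0.95088374, -0.0754778 ]), 'qd': array([-0.00083794, -0.00015907,  0.00010693,  0.00052857, -0.00033929,
       -0.00035523, -0.00089104]), 'joint_efforts': array([-3.24769280e-04, -8.83201790e+01,  1.23451319e+00, -2.36167663e+01,
        1.68778107e-02,  6.57332072e-03, -2.76964414e-05]), 'position': array([226.37134198, 528.305537  , 238.83433637]), 'tool_rot': array([-7.65867569e-05,  2.01002599e-01,  9.79590564e-01, -5.25134535e-04]), 'force': array([0.46862911, 0.17536364, 0.214289  ]), 'moment': array([-0.01839437, -0.00481996, -0.0025947 ]), 'gripper_force': 0.0, 'width': 85.3495136481785}
top [[487.84102464927474, 0.0, 251.9469067039254], [0.0, 487.84102464927474, 190.22601401534533], [0.0, 0.0, 1.0]] [[-0.0151, 0.9838, -0.1784, 332.4163], [-0.9999, -0.0148, 0.0027, 16.4424], [-0.0, 0.1785, 0.9839, 1246.8908], [0.0, 0.0, 0.0, 1.0]] ['img', 'K', 'pose']
side [[386.16627835724194, 0.0, 257.7016067427842], [0.0, 386.16627835724194, 185.41676999813464], [0.0, 0.0, 1.0]] [[0.8323, 0.4246, -0.3564, 154.4003], [-0.5541, 0.6567, -0.5116, -565.5705], [0.0168, 0.6233, 0.7818, 1018.5698], [0.0, 0.0, 0.0, 1.0]] ['img', 'K', 'pose']
```

View pics/top0.png

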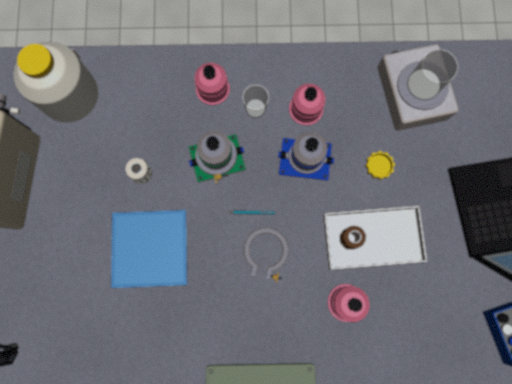

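View pics/side0.png

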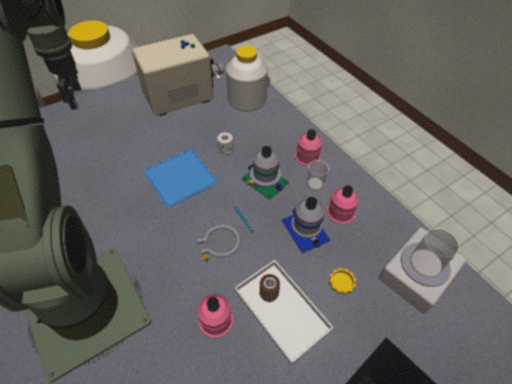

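The top view shows the blue housing at about (307,155) with its knob at (312,143), the mat at (149,249), and the tray at (376,238) with the old cartridge on its left (+y) side. In the side view the blue knob is at about (311,202).

```bash
cat > h.py <<'E'
from cell import bot,cams,job
import cv2,numpy as np
def ray(s,uv):
    d=np.linalg.inv(s["K"])@[uv[0],uv[1],1]; d=d*[1,-1,-1]
    return s["pose"][:3,3], s["pose"][:3,:3]@(d/np.linalg.norm(d))
def onz(s,uv,z):
    o,d=ray(s,uv); return o+d*(z-o[2])/d[2]
def tri(*rs):
    A=[];b=[]
    for o,d in rs:
        P=np.eye(3)-np.outer(d,d);A.append(P);b.append(P@o)
    return np.linalg.lstsq(np.vstack(A),np.hstack(b),rcond=None)[0]
def proj(s,p):
    c=s["pose"][:3,:3].T@(np.array(p,float)-s["pose"][:3,3]); c=c*[1,-1,-1]
    k=s["K"]@c; return k[:2]/k[2]
def blob(m,near=None,amin=15):
    n,l,st,c=cv2.connectedComponentsWithStats(m.astype(np.uint8))
    ids=[i for i in range(1,n) if st[i,4]>=amin]
    i=min(ids,key=lambda i:np.hypot(*(c[i]-near))) if near is not None else max(ids,key=lambda i:st[i,4])
    return l==i,c[i],st[i]
E
python3 - <<'E'
from h import *
T=cams.snapshot("top");S=cams.snapshot("side")
np.set_printoptions(precision=1,suppress=True)
def knob(s,uv):
    b=s["img"].max(2)<45
    return blob(b,uv)
rt,rs=knob(T,(312,143)),knob(S,(311,202))
print("knob",rt[1:],rs[1:])
print("mid knob",tri(ray(T,rt[1]),ray(S,rs[1])), onz(T,rt[1],146),onz(S,rs[1],146))
for n,s in(("top",T),("side",S)):
    h=cv2.cvtColor(s["img"],cv2.COLOR_BGR2HSV); H,Sa,V=cv2.split(h)
    # mat
    m,c,st=blob((H>95)&(H<115)&(Sa>120)&(V>140)); q=cv2.boxPoints(cv2.minAreaRect(cv2.findContours(m.astype(np.uint8),0,2)[0][0]))
    P=np.array([onz(s,p,3) for p in q]); print(n,"mat",st[4],P[:,:2].tolist(),P.mean(0))
    ap=(376,238) if n=="top" else (283,310)
    m,c,st=blob((Sa<40)&(V>185),ap,500); q=cv2.boxPoints(cv2.minAreaRect(cv2.findContours(m.astype(np.uint8),0,2)[0][0]))
    P=np.array([onz(s,p,30) for p in q]); print(n,"tray",st,P[:,:2].tolist(),P.mean(0))
    m,c,st=blob((H>112)&(H<125)&(Sa>150),(307,155) if n=="top" else (305,230),100); q=cv2.boxPoints(cv2.minAreaRect(cv2.convexHull(cv2.findContours(m.astype(np.uint8),0,2)[0][0])))
    P=np.array([onz(s,p,8) for p in q]); print(n,"plate",st,P[:,:2].tolist(),P.mean(0))
    m,c,st=blob((Sa>60)&(V<110)&((H<20)),(353,237) if n=="top" else (269,287),20); print(n,"old",st,onz(s,c,50))
    m,c,st=blob((Sa>40)&(H>35)&(H<95)&(V<150)&(V>20),(215,155) if n=="top" else (265,180),30); print("green",st,onz(s,c,8))
E
```

```text
knob (array([311.3, 144.1]), array([306, 139,  12,  12, 100], dtype=int32)) (array([310.8, 202.8]), array([307, 198,   9,  11,  80], dtype=int32))
mid knob [ 640.4 -127.2  147.1] [ 639.4 -126.7  146. ] [ 642.5 -126.9  146. ]
top mat 5483 [[507.0168036220778, 376.9718901458108], [507.52259691584254, 186.08271925464857], [317.54123851861107, 180.98715792485552], [317.13790409356204, 366.72588655121336]] [412.3 277.7   3. ]
top tray [ 326  210   95   58 4046] [[484.25362364468106, -170.80971928473457], [499.4363420037872, -399.7959536982866], [369.5968241109939, -400.4673908509973], [355.0444680995483, -175.7867048028587]] [ 427.1 -286.7   30. ]Traceback (most recent call last):
  File "<stdin>", line 18, in <module>
  File "h.py", line 19, in blob
    i=min(ids,key=lambda i:np.hypot(*(c[i]-near))) if near is not None else max(ids,key=lambda i:st[i,4])
      ~~~^^^^^^^^^^^^^^^^^^^^^^^^^^^^^^^^^^^^^^^^^
ValueError: min() iterable argument is empty
```

```bash
python3 - <<'E'
from h import *
T=cams.snapshot("top");S=cams.snapshot("side")
np.set_printoptions(precision=1,suppress=True)
a=[]
for s,o in((T,(290,120)),(S,(225,150))):
    x,y=(270,100,430,340)[:2] if s is T else (190,150)
    c=s["img"][y:y+200,x:x+170]; a.append(cv2.resize(c,(400,470),interpolation=cv2.INTER_CUBIC))
cv2.imwrite("pics/crop.png",np.hstack(a))
for n,s in(("top",T),("side",S)):
    B,G,R=[s["img"][...,i].astype(int) for i in range(3)]
    m,c,st=blob((B>R+70)&(B>G+70)&(R<60),(307,160) if n=="top" else (305,230),100)
    q=cv2.boxPoints(cv2.minAreaRect(cv2.findContours(m.astype(np.uint8),0,2)[0][0]))
    P=np.array([onz(s,p,8) for p in q]); print(n,"plate",st,P[:,:2].tolist(),P.mean(0))
    m,c,st=blob((R<140)&(R>B+25)&(R>30),(353,237) if n=="top" else (269,287),20); print(n,"old",c,st,onz(s,c,45))
    m,c,st=blob((s["img"].min(2)>150),(390,238) if n=="top" else (283,320),500)
    q=cv2.boxPoints(cv2.minAreaRect(cv2.findContours(m.astype(np.uint8),0,2)[0][0]))
    P=np.array([onz(s,p,30) for p in q]); print(n,"tray",st,P[:,:2].tolist(),P.mean(0))
E
```

```text
top plate [280 159  49  20 370] [[600.5163847690736, -57.74026844390884], [640.8720918429992, -63.690720548790075], [622.9101771378446, -188.35971246354535], [582.7463677202857, -181.71810827549118]] [ 611.8 -122.9    8. ]
top old [352.  237.5] [342 227  23  21 221] [ 428.5 -231.3   45. ]
top tray [ 325  206  101   63 4553] [[491.63042406088096, -168.17880711011153], [508.3010705781061, -411.02002443670744], [368.20867997774275, -411.827522402935], [352.2805043177637, -173.90497294428954]] [ 430.1 -291.2   30. ]
side plate [284 216  30  36 269] [[593.1745557974873, -65.98079581954687], [638.6279985367061, -60.03959518228743], [630.099649246184, -186.4704548591759], [587.2562043481843, -190.20432563875426]] [ 612.3 -125.7    8. ]
side old [269.5 284.3] [260 275  19  22 180] [ 436.8 -227.7   45. ]
side tray [ 237  266   96   96 3803] [[356.5419195751581, -188.2028226061709], [511.7867922717878, -170.89036269093344], [510.88534402039113, -411.5314003298148], [372.1691416843799, -414.48035407533655]] [ 437.8 -296.3   30. ]
```

View pics/crop.png

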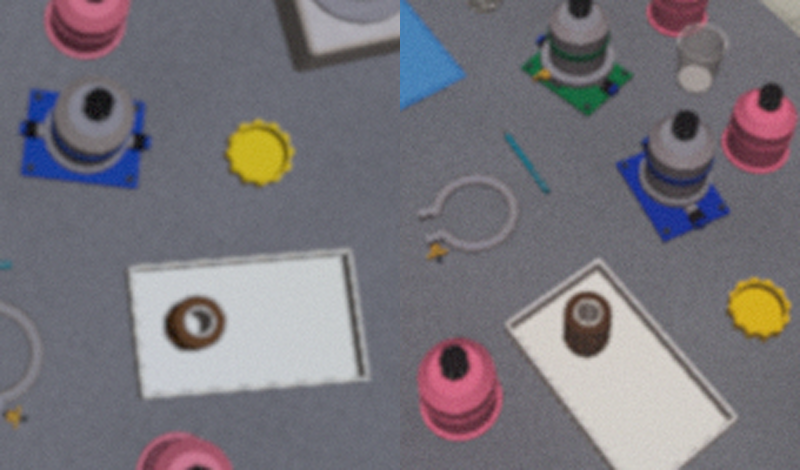

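The crop shows the blue-banded cover with its knob at crop pixel (98,103), the tray at (130–370, 250–398), and the old cartridge at (196,322). I'll fly to a point above the knob.

{"fn": "jog_arm", "kwargs": {
  "series": [
    [[0, 0, 0], [0.021, -0.033, 0], 1],
    [[0, 0, 0], [0.021, -0.033, 0], 1],
    [[0, 0, 0], [0.021, -0.033, 0], 1],
    [[0, 0, 0], [0.021, -0.033, 0], 1],
    [[0, 0, 0], [0.021, -0.033, 0], 1],
    [[0, 0, 0], [0.021, -0.033, 0], 1],
    [[0, 0, 0], [0.021, -0.033, 0], 1],
    [[0, 0, 0], [0.021, -0.033, 0], 1]
  ],
  "squeeze": 40
}}

```text
clock: 0.97
position: [395.1, 262.8, 239.4]
tool_rot: [0.0, 0.201, 0.98, 0.0]
force: [1.1, 1.2, 0.4]
width: 85.7
gripper_force: 0.0
```

{"fn": "jog_arm", "kwargs": {
  "series": [
    [[0, 0, 0], [0.021, -0.033, 0], 1],
    [[0, 0, 0], [0.021, -0.033, 0], 1],
    [[0, 0, 0], [0.021, -0.033, 0], 1],
    [[0, 0, 0], [0.021, -0.033, 0], 1],
    [[0, 0, 0], [0.021, -0.033, 0], 1],
    [[0, 0, 0], [0.021, -0.033, 0], 1],
    [[0, 0, 0], [0.021, -0.033, 0], 1],
    [[0, 0, 0], [0.021, -0.033, 0], 1]
  ]
}}

```text
clock: 1.63
position: [563.2, -1.5, 239.4]
tool_rot: [0.0, 0.201, 0.98, -0.0]
force: [-0.4, 0.7, 0.1]
width: 85.4
gripper_force: 0.0
```

{"fn": "jog_arm", "kwargs": {
  "series": [
    [[0, 0, 0], [0.019, -0.031, 0.01], 1],
    [[0, 0, 0], [0.019, -0.031, 0.01], 1],
    [[0, 0, 0], [0.019, -0.031, 0.01], 1],
    [[0, 0, 0], [0.02, -0.032, 0.01], 1],
    [[0, 0, 0], [0, 0, 0], 1],
    [[0, 0, 0], [0, 0, 0], 1]
  ]
}}

```text
clock: 2.13
position: [639.7, -126.2, 278.8]
tool_rot: [0.0, 0.202, 0.979, -0.0]
force: [1.4, -0.0, -1.1]
width: 84.9
gripper_force: 0.0
```

```bash
python3 - <<'E'
from h import *
s=cams.snapshot("wrist");cv2.imwrite("pics/w0.png",s["img"]);print(np.round(s["pose"],2),s["K"])
print(proj(s,(640.5,-127,157)),bot.state()["position"])
E
```

```text
[[ 4.0000e-01 -8.8000e-01 -2.7000e-01  5.6922e+02]
 [ 9.2000e-01  3.8000e-01  1.2000e-01 -9.6600e+01]
 [-0.0000e+00 -3.0000e-01  9.5000e-01  4.1373e+02]
 [ 0.0000e+00  0.0000e+00  0.0000e+00  1.0000e+00]] [[307.41744347   0.         256.23796065]
 [  0.         307.41744347 195.33078252]
 [  0.           0.           1.        ]]
[256.52107016 192.10308305] [ 639.26860104 -124.46694095  278.69277731]
```

View pics/w0.png

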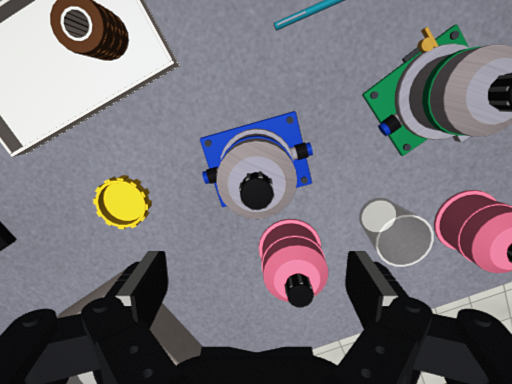

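The wrist view shows the blue cover with its knob at (257,190), where I predicted it. The green housing is at upper right, and the tray with the old cartridge at upper left. I'll refine the axis using the knob and the plate corners.

```bash
python3 - <<'E'
from h import *
np.set_printoptions(precision=1,suppress=True)
W=cams.snapshot("wrist");T=cams.snapshot("top");S=cams.snapshot("side")
w=blob(W["img"].max(2)<60,(257,190)); print(w[1:])
rs=[ray(W,w[1]),ray(S,blob(S["img"].max(2)<45,(311,202))[1])]
try: print("W+S",tri(*rs)); 
except Exception as e: print(e)
print("W z146",onz(W,w[1],146))
B,G,R=[W["img"][...,i].astype(int) for i in range(3)]
m,c,st=blob((B>R+60)&(B>G+60),(250,150),300)
hull=cv2.convexHull(np.argwhere(m)[:,::-1].astype(np.int32))
P=np.array([onz(W,p[0],8)[:2] for p in hull],np.float32); r=cv2.minAreaRect(P); print("plate",st,r)
# tray corners from wrist/top
m,c,st=blob(T["img"].min(2)>150,(390,238),500)
q=cv2.approxPolyDP(cv2.convexHull(np.argwhere(m)[:,::-1].astype(np.int32)),6,True)[:,0]; print(q.tolist())
Q=np.array([onz(T,p,30)[:2] for p in q]);print(Q.tolist())
for i in range(3): print(bot.state()["position"])
E
```

```text
(array([254.4, 192.4]), array([238, 173,  34,  38, 955], dtype=int32))
W+S [ 641.4 -127.9  150.2]
W z146 [ 642.4 -128.4  146. ]
plate [ 199  113  112   76 2186] ((642.1599731445312, -127.64869689941406), (129.1205596923828, 99.19290924072266), 82.22404479980469)
[[426, 261], [407, 260], [402, 206], [419, 207]]
[[368.9675771152206, -414.08704742951085], [372.11858189774495, -367.3354090945059], [506.9998415781904, -364.41042871709516], [503.811961263682, -407.0576362607871]]
[ 639.1 -123.4  279.2]
[ 639.1 -123.4  279.2]
[ 639.1 -123.4  279.2]
```

{"fn": "jog_arm", "kwargs": {
  "series": [
    [[0, 0, 0], [0.0024, -0.0032, -0.025], 0.65],
    [[0, 0, 0], [0, 0, -0.025], 0.65],
    [[0, 0, 0], [0, 0, -0.025], 0.65],
    [[0, 0, 0], [0, 0, -0.025], 0.65],
    [[0, 0, 0], [0, 0, -0.015], 0.65],
    [[0, 0, 0], [0, 0, -0.01], 0.65],
    [[0, 0, 0], [0, 0, -0.01], 0.65],
    [[0, 0, 0], [0, 0, 0], 0.65]
  ]
}}

```text
clock: 3.0
position: [641.3, -127.2, 143.0]
tool_rot: [-0.001, 0.201, 0.98, -0.0]
force: [-0.7, -0.1, -0.4]
width: 55.6
gripper_force: 0.0
```

```bash
python3 - <<'E'
from h import *
s=cams.snapshot("wrist");cv2.imwrite("pics/w1.png",s["img"])
st=bot.state();print(st["position"],st["width"],st["force"])
E
```

```text
[ 641.73458914 -127.38220432  144.18831692] 55.70858513690741 [0.32323412 0.52605794 0.06938603]
```

View pics/w1.png

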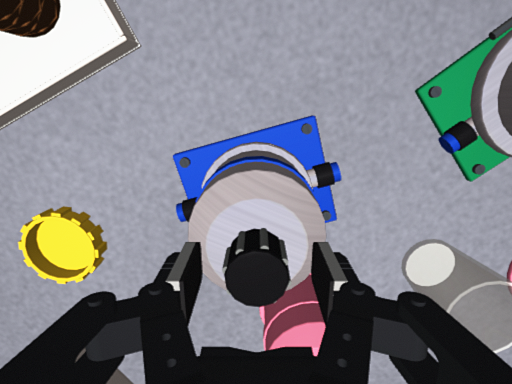

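The knob at (257,268) sits centred between the open fingers at x≈180 and 332. Closing.

{"fn": "jog_arm", "kwargs": {
  "series": [
    [[0, 0, 0], [0, 0, 0], 0.45],
    [[0, 0, 0], [0, 0, 0], 0.4],
    [[0, 0, 0], [0, 0, 0], 0.3],
    [[0, 0, 0], [0, 0, 0], 0.2],
    [[0, 0, 0], [0, 0, 0], 0.2],
    [[0, 0, 0], [0, 0, 0], 0.2],
    [[0, 0, 0], [0, 0, 0], 0.2],
    [[0, 0, 0], [0, 0, 0], 0.2]
  ],
  "squeeze": 60
}}

```text
clock: 3.72
position: [642.3, -127.5, 145.4]
tool_rot: [0.001, 0.201, 0.98, 0.0]
force: [-0.5, 1.5, 7.6]
width: 28.1
gripper_force: 58.7
```

{"fn": "jog_arm", "kwargs": {
  "series": [
    [[0, 0, 0], [0, 0, 0.004], 0.2],
    [[0, 0, 0], [0, 0, 0.006], 0.2],
    [[0, 0, 0], [0, 0, 0.008], 0.2],
    [[0, 0, 0], [0, 0, 0.01], 0.2],
    [[0, 0, 0], [0, 0, 0.01], 0.2],
    [[0, 0, 0], [0, 0, 0.01], 0.2],
    [[0, 0, 0], [0, 0, 0.01], 0.2],
    [[0, 0, 0], [0, 0, 0.01], 0.2]
  ]
}}

```text
clock: 4.38
position: [641.9, -127.7, 213.5]
tool_rot: [0.0, 0.201, 0.98, -0.0]
force: [-0.6, -0.0, -4.7]
width: 27.7
gripper_force: 59.6
```

{"fn": "jog_arm", "kwargs": {
  "series": [
    [[0, 0, 0], [0, 0, 0.01], 0.2],
    [[0, 0, 0], [0, 0, 0.01], 0.2],
    [[0, 0, 0], [0, 0, 0.01], 0.2],
    [[0, 0, 0], [0, 0, 0.01], 0.2],
    [[0, 0, 0], [0, 0, 0.01], 0.2],
    [[0, 0, 0], [0, 0, 0.01], 0.2],
    [[0, 0, 0], [0, 0, 0.006], 0.2],
    [[0, 0, 0], [0, 0, 0.003], 0.2]
  ]
}}

```text
clock: 5.05
position: [642.0, -127.7, 282.4]
tool_rot: [0.0, 0.201, 0.98, -0.0]
force: [0.5, -0.6, -4.3]
width: 27.4
gripper_force: 59.7
```

```bash
python3 - <<'E'
from h import *
a=[]
S=cams.snapshot("side");T=cams.snapshot("top")
a=[cv2.resize(S["img"][120:280,230:400],(400,376),interpolation=2),cv2.resize(T["img"][80:240,230:400],(400,376),interpolation=2)]
cv2.imwrite("pics/l.png",np.hstack(a));print(bot.state()["force"],bot.state()["position"],bot.state()["width"])
E
```

```text
[ 0.00864275 -0.44029271 -5.09647896] [ 641.89142529 -127.67310601  281.53601267] 27.678950267827645
```

View pics/l.png

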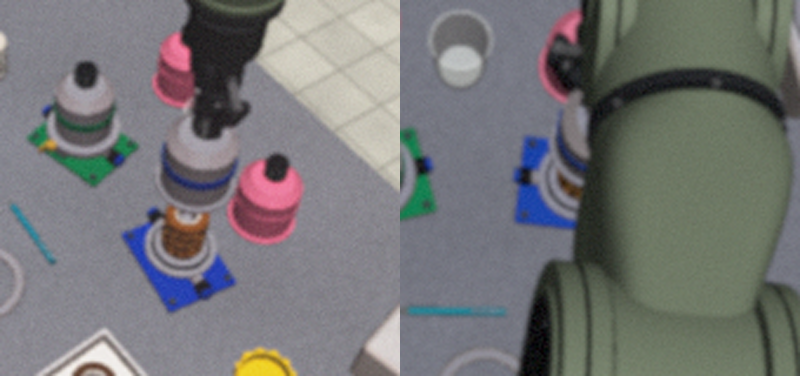

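The side view shows the cover upright in the gripper, fully clear, and the tan cartridge standing undisturbed on the housing. Next I carry the cover to the mat.

{"fn": "jog_arm", "kwargs": {
  "series": [
    [[0, 0, 0], [-0.015, 0, 0], 0.2],
    [[0, 0, 0], [-0.03, 0, 0], 0.2],
    [[0, 0, 0], [-0.035, 0, 0], 0.2],
    [[0, 0, 0], [-0.035, 0.01, 0], 0.2],
    [[0, 0, 0], [-0.03, 0.02, 0], 0.2],
    [[0, 0, 0], [-0.02, 0.03, 0], 0.2],
    [[0, 0, 0], [-0.01, 0.035, 0], 0.2],
    [[0, 0, 0], [-0.005, 0.035, 0], 0.2]
  ]
}}

```text
clock: 5.82
position: [460.1, 3.0, 281.4]
tool_rot: [-0.0, 0.202, 0.979, -0.0]
force: [2.1, -0.1, -3.9]
width: 28.1
gripper_force: 60.2
```

{"fn": "jog_arm", "kwargs": {
  "series": [
    [[0, 0, 0], [-0.008, 0.035, 0], 0.2],
    [[0, 0, 0], [-0.008, 0.035, 0], 0.2],
    [[0, 0, 0], [-0.008, 0.035, 0], 0.2],
    [[0, 0, 0], [-0.008, 0.035, 0], 0.2],
    [[0, 0, 0], [-0.008, 0.035, 0], 0.2],
    [[0, 0, 0], [-0.01, 0.035, 0], 0.2],
    [[0, 0, 0], [0, 0.035, 0], 0.2],
    [[0, 0, 0], [0, 0.025, 0], 0.2]
  ]
}}

```text
clock: 6.48
position: [410.7, 275.4, 281.1]
tool_rot: [-0.0, 0.2, 0.98, 0.0]
force: [0.5, -0.3, -5.3]
width: 27.8
gripper_force: 60.3
```

{"fn": "jog_arm", "kwargs": {
  "series": [
    [[0, 0, 0], [0, 0.006, -0.02], 0.2],
    [[0, 0, 0], [0, 0, -0.03], 0.2],
    [[0, 0, 0], [0, 0, -0.035], 0.2],
    [[0, 0, 0], [0, 0, -0.035], 0.2],
    [[0, 0, 0], [0, 0, -0.02], 0.2],
    [[0, 0, 0], [0, 0, -0.01], 0.2],
    [[0, 0, 0], [0, 0, -0.005], 0.2],
    [[0, 0, 0], [0, 0, -0.003], 0.2]
  ]
}}

```text
clock: 7.15
position: [411.7, 278.3, 122.7]
tool_rot: [-0.0, 0.201, 0.98, -0.0]
force: [-0.5, -0.3, -4.8]
width: 27.7
gripper_force: 60.3
```

```bash
python3 - <<'E'
from h import *
P=[];F=[]
T=cams.snapshot("top")
for i in range(2):
    S=cams.snapshot("side");s=bot.state();P.append(s["position"]);F.append(s["force"])
print(np.mean(P,0),np.mean(F,0),s["width"],s["gripper_force"])
a=[cv2.resize(S["img"][90:250,100:270],(400,376),interpolation=2),cv2.resize(T["img"][170:330,80:250],(400,376),interpolation=2)]
cv2.imwrite("pics/m.png",np.hstack(a))
E
```

```text
[411.99249189 278.41793178 123.61115283] [-0.24967824 -0.11864276 -4.79991709] 27.80726445578115 60.27596354484558
```

View pics/m.png

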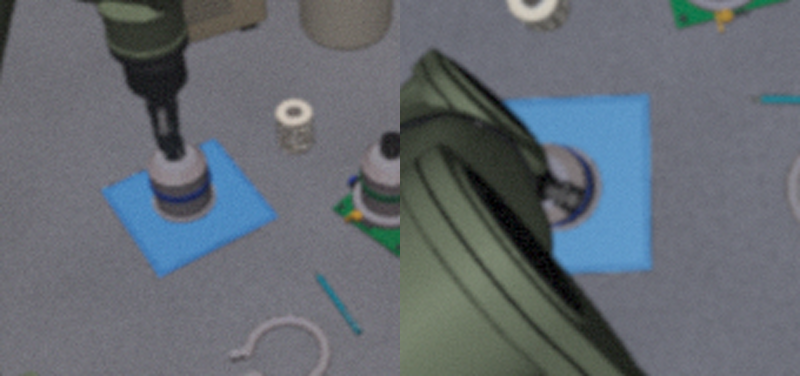

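The cover hangs above the middle of the mat with about 12 mm to go. I'll lower it slowly.

{"fn": "jog_arm", "kwargs": {
  "series": [
    [[0, 0, 0], [0, 0, -0.004], 0.2],
    [[0, 0, 0], [0, 0, -0.003], 0.2],
    [[0, 0, 0], [0, 0, -0.002], 0.2],
    [[0, 0, 0], [0, 0, -0.001], 0.2],
    [[0, 0, 0], [0, 0, -0.0005], 0.2],
    [[0, 0, 0], [0, 0, -0.0005], 0.2],
    [[0, 0, 0], [0, 0, 0], 0.2]
  ]
}}

```text
clock: 7.88
position: [411.8, 278.5, 112.5]
tool_rot: [0.0, 0.201, 0.98, 0.0]
force: [-0.7, 0.3, -0.7]
width: 27.9
gripper_force: 61.1
```

{"fn": "jog_arm", "kwargs": {
  "series": [
    [[0, 0, 0], [0, 0, -0.0005], 0.2],
    [[0, 0, 0], [0, 0, -0.0005], 0.2],
    [[0, 0, 0], [0, 0, 0], 0.2]
  ]
}}

```text
clock: 8.13
position: [411.9, 278.5, 112.3]
tool_rot: [0.0, 0.201, 0.98, 0.0]
force: [-6.6, -1.4, 24.0]
width: 28.2
gripper_force: 63.8
```

{"fn": "jog_arm", "kwargs": {
  "series": [
    [[0, 0, 0], [0, 0, 0.0007], 0.2],
    [[0, 0, 0], [0, 0, 0], 0.2]
  ]
}}

```text
clock: 8.3
position: [411.9, 278.6, 112.4]
tool_rot: [0.0, 0.201, 0.98, 0.0]
force: [-3.4, 1.4, 10.9]
width: 28.1
gripper_force: 62.0
```

{"fn": "jog_arm", "kwargs": {
  "series": [
    [[0, 0, 0], [0, 0, 0], 0.4],
    [[0, 0, 0], [0, 0, 0], 0.5],
    [[0, 0, 0], [0, 0, 0], 0.6],
    [[0, 0, 0], [0, 0, 0], 0.7],
    [[0, 0, 0], [0, 0, 0], 0.7],
    [[0, 0, 0], [0, 0, 0.015], 0.7],
    [[0, 0, 0], [0, 0, 0.025], 0.7],
    [[0, 0, 0], [0, 0, 0.025], 0.7]
  ]
}}

```text
clock: 8.97
position: [411.5, 278.1, 177.5]
tool_rot: [-0.0, 0.201, 0.98, -0.001]
force: [-0.2, 0.2, 0.1]
width: 59.7
gripper_force: 0.0
```

{"fn": "jog_arm", "kwargs": {
  "series": [
    [[0, 0, 0], [0, 0, 0.035], 1],
    [[0, 0, 0], [0, -0.01, 0.035], 1],
    [[0, 0, 0], [0.008, -0.03, 0.015], 1],
    [[0, 0, 0], [0.01, -0.035, 0], 1],
    [[0, 0, 0], [0.01, -0.035, 0], 1],
    [[0, 0, 0], [0.01, -0.035, 0], 1],
    [[0, 0, 0], [0.01, -0.035, 0], 1],
    [[0, 0, 0], [0.012, -0.035, 0], 1]
  ]
}}

```text
clock: 9.63
position: [471.8, 61.5, 262.1]
tool_rot: [0.0, 0.201, 0.98, -0.0]
force: [1.5, 0.9, 0.1]
width: 85.5
gripper_force: 0.0
```

{"fn": "jog_arm", "kwargs": {
  "series": [
    [[0, 0, 0], [0.02, -0.035, 0], 1],
    [[0, 0, 0], [0.025, -0.035, 0], 1],
    [[0, 0, 0], [0.025, -0.035, 0], 1],
    [[0, 0, 0], [0.025, -0.03, 0], 1],
    [[0, 0, 0], [0.025, -0.03, 0], 1],
    [[0, 0, 0], [0.025, -0.026, 0], 1],
    [[0, 0, 0], [0.025, 0, 0], 1],
    [[0, 0, 0], [0, 0, 0], 1]
  ]
}}

```text
clock: 10.3
position: [642.7, -126.7, 260.5]
tool_rot: [-0.0, 0.202, 0.979, 0.0]
force: [-0.7, 1.2, -0.0]
width: 85.4
gripper_force: 0.0
```

```bash
python3 - <<'E'
from h import *
np.set_printoptions(precision=1,suppress=True)
W=cams.snapshot("wrist");W=cams.snapshot("wrist");cv2.imwrite("pics/w2.png",W["img"])
print(bot.state()["position"],proj(W,(642,-127.7,107)))
E
```

```text
[ 640.3 -125.3  261.1] [255.3 183.4]
```

View pics/w2.png

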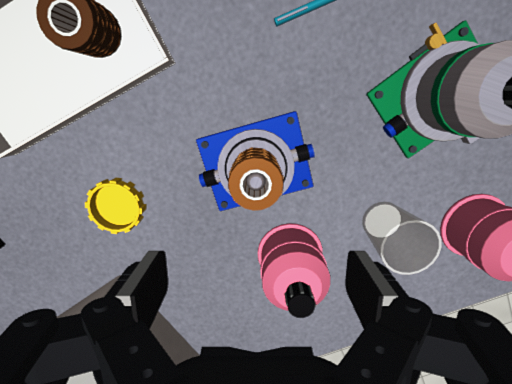

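The cartridge stands upright with its top at (256,183), matching the housing axis I projected (255,183). Descending around it.

{"fn": "jog_arm", "kwargs": {
  "series": [
    [[0, 0, 0], [0, 0, -0.03], 1],
    [[0, 0, 0], [0, 0, -0.035], 1],
    [[0, 0, 0], [0, 0, -0.035], 1],
    [[0, 0, 0], [0, 0, -0.03], 1],
    [[0, 0, 0], [0, 0, -0.02], 1],
    [[0, 0, 0], [0, 0, -0.012], 1],
    [[0, 0, 0], [0, 0, -0.01], 1],
    [[0, 0, 0], [0, 0, 0], 1]
  ],
  "squeeze": 30
}}

```text
clock: 11.07
position: [639.7, -125.3, 89.1]
tool_rot: [-0.001, 0.201, 0.98, -0.0]
force: [-0.2, -0.3, -0.1]
width: 85.0
gripper_force: 0.0
```

{"fn": "jog_arm", "kwargs": {
  "series": [
    [[0, 0, 0], [0, 0, 0], 0.85],
    [[0, 0, 0], [0, 0, 0], 0.75],
    [[0, 0, 0], [0, 0, 0], 0.7],
    [[0, 0, 0], [0, 0, 0], 0.65],
    [[0, 0, 0], [0, 0, 0], 0.6],
    [[0, 0, 0], [0, 0, 0], 0.55],
    [[0, 0, 0], [0, 0, 0], 0.55],
    [[0, 0, 0], [0, 0, 0], 0.55]
  ]
}}

```text
clock: 11.73
position: [640.8, -125.6, 91.4]
tool_rot: [0.001, 0.201, 0.98, -0.0]
force: [-2.5, 0.5, 11.2]
width: 56.0
gripper_force: 29.6
```

```bash
python3 - <<'E'
from h import *
np.set_printoptions(precision=2,suppress=True)
for i in range(4):
    W=cams.snapshot("wrist");s=bot.state();print(s["position"],s["force"],s["moment"],s["width"])
cv2.imwrite("pics/w3.png",W["img"])
E
```

```text
[ 640.79 -125.54   91.4 ] [-3.42  0.61 11.48] [ 0.06  0.56 -0.01] 56.048910283846915
[ 640.78 -125.56   91.4 ] [-2.66  1.24 11.5 ] [0.07 0.61 0.11] 55.81591866768462
[ 640.78 -125.56   91.4 ] [-3.06  0.46 11.27] [0.09 0.54 0.01] 55.71664526522969
[ 640.78 -125.55   91.41] [-2.25  0.39 10.58] [0.13 0.61 0.07] 55.82016610490029
```

View pics/w3.png

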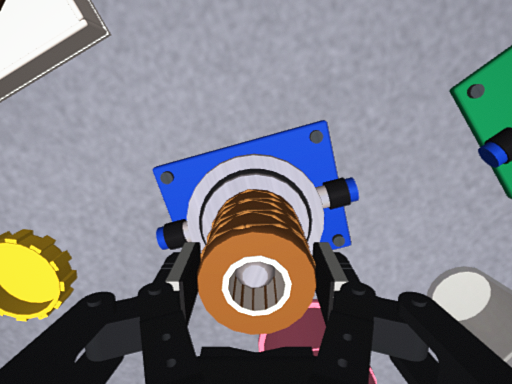

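The cartridge is held with its bore at (257,285) and the standpipe tip showing centred inside it. The pads sit about 2 mm off the housing axis, so I'll take that out and begin the lift gently.

{"fn": "jog_arm", "kwargs": {
  "series": [
    [[0, 0, 0], [0, 0, 0.001], 0.5],
    [[0, 0, 0], [0.0005, -0.0008, 0.001], 0.5],
    [[0, 0, 0], [0.0005, -0.0008, 0.001], 0.5],
    [[0, 0, 0], [0, 0, 0.002], 0.5],
    [[0, 0, 0], [0, 0, 0], 0.5]
  ]
}}

```text
clock: 12.35
position: [641.4, -127.2, 95.3]
tool_rot: [0.0, 0.201, 0.98, -0.0]
force: [0.4, -0.3, -1.8]
width: 55.5
gripper_force: 32.0
```

{"fn": "jog_arm", "kwargs": {
  "series": [
    [[0, 0, 0], [0, 0, 0.006], 0.5],
    [[0, 0, 0], [0, 0, 0.008], 0.5],
    [[0, 0, 0], [0, 0, 0.01], 0.5],
    [[0, 0, 0], [0, 0, 0.01], 0.5],
    [[0, 0, 0], [0, 0, 0.01], 0.5],
    [[0, 0, 0], [0, 0, 0.01], 0.5],
    [[0, 0, 0], [0, 0, 0.01], 0.5],
    [[0, 0, 0], [0, 0, 0.01], 0.5]
  ]
}}

```text
clock: 13.02
position: [641.3, -127.1, 170.2]
tool_rot: [0.0, 0.201, 0.98, -0.0]
force: [0.1, 0.7, -1.7]
width: 55.4
gripper_force: 32.1
```

{"fn": "jog_arm", "kwargs": {
  "series": [
    [[0, 0, 0], [0, 0, 0.015], 0.5],
    [[0, 0, 0], [0, 0, 0.02], 0.5],
    [[0, 0, 0], [0, 0, 0.02], 0.5],
    [[0, 0, 0], [0, 0, 0.01], 0.5],
    [[0, 0, 0], [0, 0, 0], 0.5]
  ]
}}

```text
clock: 13.43
position: [641.9, -127.2, 236.3]
tool_rot: [0.002, 0.201, 0.98, 0.0]
force: [-0.4, -0.3, -1.4]
width: 55.7
gripper_force: 32.1
```

```bash
python3 - <<'E'
from h import *
np.set_printoptions(precision=1,suppress=True)
W=cams.snapshot("wrist");s=bot.state();print(s["position"],s["force"],s["width"])
S=cams.snapshot("side")
cv2.imwrite("pics/w4.png",np.hstack([cv2.resize(W["img"],(400,300)),cv2.resize(S["img"][100:340,180:400],(330,300))]))
m,c,st=blob(S["img"].min(2)>130,(283,320),500)
q=cv2.approxPolyDP(cv2.convexHull(np.argwhere(m)[:,::-1].astype(np.int32)),4,True)[:,0]
print([onz(S,p,30)[:2] for p in q])
# top corners of the first top image (read from the crop)
T={"K":np.array([[487.841,0,251.947],[0,487.841,190.226],[0,0,1]]),"pose":cams.snapshot("top")["pose"]}
I=cv2.imread("pics/top0.png"); m,c,st=blob(I.min(2)>135,(390,238),500)
q=cv2.approxPolyDP(cv2.convexHull(np.argwhere(m)[:,::-1].astype(np.int32)),4,True)[:,0]
print(q.tolist(),[onz(T,p,30)[:2] for p in q])
E
```

```text
[ 641.4 -127.1  234.5] [ 0.5  0.2 -2.1] 55.82158706938251
[array([ 947.5, -620.5]), array([ 823.8, -629.6]), array([ 429.8, -507.3]), array([  88.6, -281.8]), array([  49.9, -215. ]), array([104.4, 142.5]), array([542.8, 317.3]), array([1274.1,  222.9]), array([1275.6, -399.7])]
[[426, 261], [331, 269], [325, 213], [417, 205]] [array([ 369. , -414.1]), array([ 353. , -178.6]), array([ 492.2, -169.6]), array([ 509. , -402.4])]
```

View pics/w4.png

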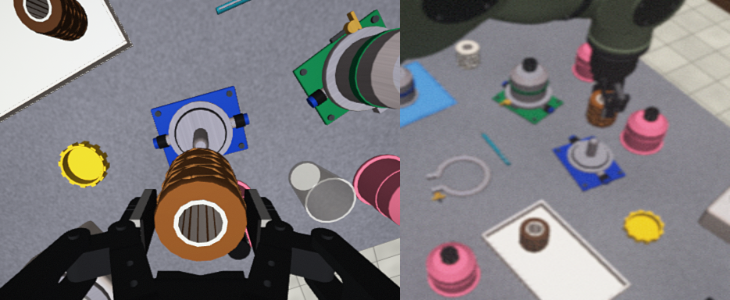

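The wrist and side views show the cartridge hanging upright and clear of the bare standpipe, with nothing else disturbed. Next it goes to the empty end of the tray.

{"fn": "jog_arm", "kwargs": {
  "series": [
    [[0, 0, 0], [-0.015, -0.016, 0], 0.5],
    [[0, 0, 0], [-0.025, -0.027, 0], 0.5],
    [[0, 0, 0], [-0.028, -0.031, 0], 0.5],
    [[0, 0, 0], [-0.03, -0.033, 0], 0.5],
    [[0, 0, 0], [-0.03, -0.033, 0], 0.5],
    [[0, 0, 0], [-0.03, -0.033, 0], 0.5],
    [[0, 0, 0], [-0.028, -0.031, 0], 0.5],
    [[0, 0, 0], [-0.02, -0.021, 0], 0.5]
  ]
}}

```text
clock: 14.25
position: [438.1, -348.0, 233.0]
tool_rot: [-0.001, 0.202, 0.979, -0.0]
force: [-0.0, -1.7, -1.2]
width: 55.7
gripper_force: 32.2
```

{"fn": "jog_arm", "kwargs": {
  "series": [
    [[0, 0, 0], [0, 0, -0.025], 0.5],
    [[0, 0, 0], [0, 0, -0.035], 0.5],
    [[0, 0, 0], [0, 0, -0.03], 0.5],
    [[0, 0, 0], [0, 0, -0.02], 0.5],
    [[0, 0, 0], [0, 0, -0.01], 0.5],
    [[0, 0, 0], [0, 0, 0], 0.5]
  ]
}}

```text
clock: 14.75
position: [440.5, -344.7, 111.8]
tool_rot: [-0.002, 0.201, 0.98, 0.001]
force: [-0.2, 0.1, -1.6]
width: 55.7
gripper_force: 32.3
```

```bash
python3 - <<'E'
from h import *
np.set_printoptions(precision=1,suppress=True)
W=cams.snapshot("wrist");s=bot.state();print(s["position"],s["force"],s["width"])
S=cams.snapshot("side")
cv2.imwrite("pics/w5.png",np.hstack([cv2.resize(W["img"],(400,300)),cv2.resize(S["img"][200:380,180:380],(333,300))]))
E
```

```text
[ 441.1 -345.1  113.4] [ 0.5 -0.8 -1. ] 55.857602721804746
```

View pics/w5.png

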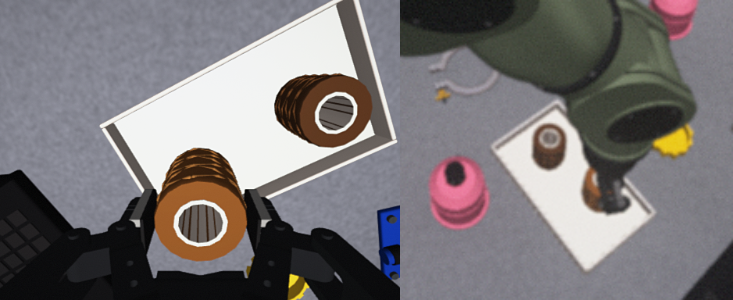

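The cartridge hangs over the empty end, about 7 mm off the centre of that half. I'll correct that and lower it.

{"fn": "jog_arm", "kwargs": {
  "series": [
    [[0, 0, 0], [-0.003, -0.0035, -0.01], 0.5],
    [[0, 0, 0], [-0.003, -0.0035, -0.015], 0.5],
    [[0, 0, 0], [0, 0, -0.012], 0.5],
    [[0, 0, 0], [0, 0, -0.008], 0.5],
    [[0, 0, 0], [0, 0, -0.005], 0.5],
    [[0, 0, 0], [0, 0, -0.003], 0.5],
    [[0, 0, 0], [0, 0, 0], 0.5]
  ]
}}

```text
clock: 15.43
position: [435.4, -352.4, 60.9]
tool_rot: [-0.0, 0.201, 0.98, -0.0]
force: [0.2, 0.5, -0.2]
width: 55.5
gripper_force: 32.3
```

{"fn": "jog_arm", "kwargs": {
  "series": [
    [[0, 0, 0], [0, 0, -0.002], 0.5],
    [[0, 0, 0], [0, 0, -0.001], 0.5],
    [[0, 0, 0], [0, 0, -0.001], 0.5],
    [[0, 0, 0], [0, 0, 0], 0.5]
  ]
}}

```text
clock: 15.77
position: [435.4, -352.5, 57.0]
tool_rot: [0.0, 0.201, 0.98, -0.0]
force: [-0.2, 0.3, -0.6]
width: 55.7
gripper_force: 32.3
```

{"fn": "jog_arm", "kwargs": {
  "series": [
    [[0, 0, 0], [0, 0, -0.001], 0.5],
    [[0, 0, 0], [0, 0, -0.001], 0.5],
    [[0, 0, 0], [0, 0, -0.0005], 0.5],
    [[0, 0, 0], [0, 0, 0], 0.5]
  ]
}}

```text
clock: 16.1
position: [435.3, -352.4, 54.4]
tool_rot: [-0.0, 0.201, 0.98, -0.0]
force: [0.4, 0.2, -1.0]
width: 55.4
gripper_force: 32.3
```

{"fn": "jog_arm", "kwargs": {
  "series": [
    [[0, 0, 0], [0, 0, -0.0004], 0.5],
    [[0, 0, 0], [0, 0, -0.0004], 0.5],
    [[0, 0, 0], [0, 0, 0], 0.5]
  ]
}}

```text
clock: 16.35
position: [435.3, -352.4, 53.6]
tool_rot: [-0.0, 0.201, 0.98, -0.0]
force: [0.6, 0.5, -1.5]
width: 55.2
gripper_force: 32.3
```

{"fn": "jog_arm", "kwargs": {
  "series": [
    [[0, 0, 0], [0, 0, -0.0004], 0.5],
    [[0, 0, 0], [0, 0, -0.0004], 0.5],
    [[0, 0, 0], [0, 0, 0], 0.5]
  ]
}}

```text
clock: 16.6
position: [435.3, -352.4, 53.4]
tool_rot: [0.0, 0.201, 0.98, -0.0]
force: [-3.2, 2.2, 12.5]
width: 55.7
gripper_force: 33.2
```

{"fn": "jog_arm", "kwargs": {
  "series": [
    [[0, 0, 0], [0, 0, 0.0003], 0.5],
    [[0, 0, 0], [0, 0, 0], 0.68],
    [[0, 0, 0], [0, 0, 0], 0.75],
    [[0, 0, 0], [0, 0, 0], 0.82],
    [[0, 0, 0], [0, 0, 0], 0.85],
    [[0, 0, 0], [0, 0, 0.01], 0.85],
    [[0, 0, 0], [0, 0, 0.02], 0.85],
    [[0, 0, 0], [0, 0, 0.03], 0.85]
  ]
}}

```text
clock: 17.27
position: [434.6, -351.8, 113.0]
tool_rot: [-0.001, 0.201, 0.98, 0.001]
force: [0.9, 0.4, -0.2]
width: 72.6
gripper_force: 0.0
```

{"fn": "jog_arm", "kwargs": {
  "series": [
    [[0, 0, 0], [0, 0, 0.035], 0.85],
    [[0, 0, 0], [0, 0, 0.035], 0.85],
    [[0, 0, 0], [0, 0, 0.035], 0.85],
    [[0, 0, 0], [0.02, 0.02, 0.02], 0.85],
    [[0, 0, 0], [0.035, 0.02, 0], 0.85],
    [[0, 0, 0], [0.035, 0.02, 0], 0.85],
    [[0, 0, 0], [0.03, 0.02, 0], 0.85],
    [[0, 0, 0], [0, 0, 0], 0.85]
  ]
}}

```text
clock: 17.93
position: [560.1, -266.4, 238.5]
tool_rot: [0.001, 0.198, 0.98, 0.002]
force: [-0.3, 2.1, -1.8]
width: 73.0
gripper_force: 0.0
```

```bash
python3 - <<'E'
from h import *
W=cams.snapshot("wrist");S=cams.snapshot("side");s=bot.state();print(s["clock"],s["position"],s["force"])
cv2.imwrite("pics/f.png",np.hstack([cv2.resize(W["img"],(340,400)),cv2.resize(S["img"][100:370,130:390],(400,400))]))
E
```

```text
18.0333 [ 555.83514325 -271.3166305   238.42020945] [-1.52889923 -0.40487116 -0.4897389 ]
```

View pics/f.png

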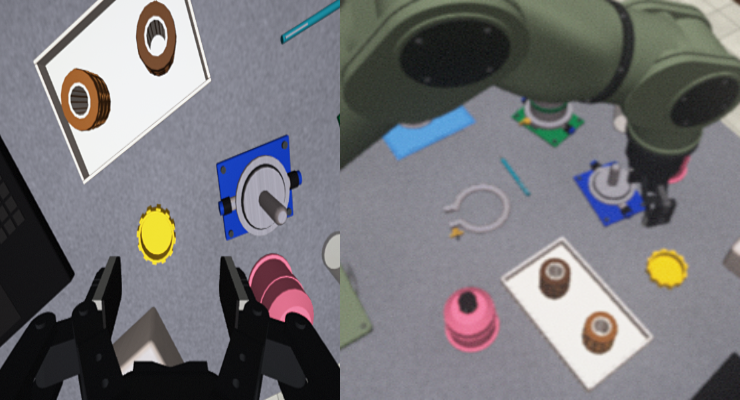

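The cartridge stands upright in the empty end of the tray, with the old one undisturbed. I'll check the cover numerically in the top view, without another picture, and then hand in.

```bash
python3 - <<'E'
from h import *
T=cams.snapshot("top");p=proj(T,(412,278,111))
m=blob(T["img"].max(2)<60,p,20);print(p,m[1],m[2],onz(T,m[1],111), bot.state()["qd"].round(3))
if np.hypot(*(m[1]-p))<4: print(job.sign_off())
E
```

```text
[138.64132739 245.55015565] [138.06306306 246.83783784] [132 242  13  11 111] [409.04674748 279.26160922 111.        ] [ 0.028 -0.007  0.008  0.013  0.002 -0.006  0.002]
the job is handed in; nothing more can be done
None
```

The job is handed in at about 18 s: the cover stands on its rim on the mat and the spent cartridge stands in the empty end of the tray, but I viewed 12 pictures, two over the limit of 10.

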